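# Switch the bean grinder off and unscrew its hopper cap

### The arm

A 6-joint arm with a two-finger parallel gripper is mounted at the origin on a cart in front of the work surface, level with it; the furniture and walls round the work are solid. World frame = base frame: x ahead of the robot, y to its left, z up, the work surface at z = 0. Lengths are in mm, angles in rad, forces in N, time in s.
With the tool pointing down it reaches from about 400 to 925 mm from the base axis. Payload 12.5 kg.
Tool frame: the origin (TCP) lies midway between the tips of the shut fingers; the grasp point (between the pads) lies 19 mm behind it; z points along the fingers, y is the line along which they close (so a half turn about z gives the same grasp; the last joint's range is limited). The gripper opens to 95 mm and grips with 3 to 60 N. Pads are 20 mm wide; open, the fingers measure 119 mm over their backs; the gripper's body (75 mm by 180 mm) begins 59 mm behind the grasp point.
Start: joints at [-1.213, 0.491, 1.559, -0, 1.092, -0.106], TCP at [279.619, -558.984, 193.161] pointing down, gripper open.
Joint ranges: [-3.1, 3.1], [-0.84, 2.19], [0.05, 2.79], [-1.13, 4.28], [0.06, 2.93], [-2.69, 2.69]. Speed limits (rad/s): [2.22, 2.22, 2.79, 3.14, 3.14, 3.14].

### API

Orientations are given as [roll, pitch, yaw] about the fixed x, y, z axes, in that order (R = Rz(yaw) Ry(pitch) Rx(roll)).
In Python, from cell import * gives the robot as it stands.
- The arm moves only by the tool servo_tool, never from a script. Its argument "moves" is one flat list of numbers, 5 for each row, row after row: the shift along the world's x, y, z as a fraction of full scale, then the turn about the world's z as a fraction of full scale, then the opening, from 0 (shut) to 1 (fully open). A call has 1 to 12 rows; each row is the pose to reach, as a shift and turn from the pose commanded when the call began, turning the shorter way round; what a row does not reach only later rows make up. Full scale, the value 1, is 400 mm for a shift and 180 degrees for a turn. A row lasts 1/12 s, in which the tool goes at most 41.7 mm and 7.16 degrees, less where a joint would pass 70% of its speed; a pose out of reach is approached as far as the arm can. A call with a number of a shift or a turn outside -1 to 1 is refused whole. A call with a gripper value outside its range is refused whole. The fingers move at their own pace and stop on an object; the grip force is fixed at half the most. Time passes only in rows, so rows that repeat a pose let the fingers close. It gives the time, the measured TCP pose, the force, the opening and the grip force at its end, in the units of the state.
- state(): the state, without advancing time (a new reading comes with each control period).
- read_camera(name): name is "scene" or "side" or "wrist"; returns (picture, depth): 480x640x3 uint8, blue, green, red; 480x640 float32, mm along the optical axis (not along the pixel's ray), 0 where there is no reading.
- get_calibration(name): a dict with "K" (3x3 intrinsics, pixels), "k1" (the pictures are not rectified: a ray, as slopes to the right and down, at radius r is drawn at 1 + k1 r^2 times it, then the intrinsics apply), "R" (3x3) and "t" (3): a world point X has camera coordinates R X + t. Camera axes: x right, y down, z forward; pixel columns grow to the right and rows downward; lengths in mm; the calibration is good to about 2 mm. A picture is of the moment at which its call begins: read the wrist's pose just before it. get_calibration takes no time and is no camera call; for the wrist camera it gives the pose at the moment of the call.
- job_done(): hands the job in; it is judged then, once.
The state is a dict: "t": time; "joints": joint angles; "qvel": joint speeds; "tau": joint torques, N m; "eef_pos": TCP position; "tcp_rot": TCP orientation; "ft_force": force on the tool from outside, world axes, zero at the start; "moment": the same for the moment, N m; "opening": opening from 0.0 (shut) to 1.0 (fully open); "grip_force": force on a finger pad.
Only numpy, scipy, OpenCV 4.12 (cv2) and the standard library are available. Lean on these libraries where they do the work, as an engineer would, in place of code of your own. Each camera call takes 0.05 s, during which the arm holds its last target. There are 200 camera calls.

### The job

The bean grinder on the counter needs topping up, but it was left switched to one side. Put its toggle switch in the middle, off position first; only then unscrew the teal hopper cap (anticlockwise, regripping as needed) until it comes free, lift it off and set it down flat, right way up, on the bare worktop without dropping it. Leave the reusable cup, the tamper and the price sign behind the grinder standing where they are.

Things in the scene. Friction and masses are not known exactly. Their poses are not given: they have to be found in the camera images.
- grinder: Dark grey bean grinder, fixed: a rounded box 215 mm deep (x) and 150 mm wide (y), its steel deck 106 mm above the worktop. Origin: centre of its underside; x points from its drawer front to its back, y to the left when looking along x, z up. On the deck: the toggle switch (66 mm in front of the origin) and a low clear hopper (collar 106 mm diameter, 35 mm behind the origin).
- hopper_neck (a point): Point on the vertical axis of the hopper neck, 166.5 mm above the worktop, where the lower rim of the screwed down cap lies. Below it the hopper's shoulder slopes from 26 mm radius at 161 mm height to 49 mm radius at 150 mm height. The neck's mouth is 22 mm above this point; the cap must rise about 20 mm to clear it.
- cap: Teal fluted screw cap, hollow, 54 mm diameter, 26 mm high, 60 g. Origin: centre of its lower rim; z up. At the start it is screwed down, its axes along the grinder's. Unscrews anticlockwise seen from above, rising 2.9 mm per radian (1.6 mm of play up and down), and stays where it is left.
- cap_top (a point): Centre of the cap's top, 26 mm above its rim. A soft seal makes it sit tight: 0.2 to 0.4 N m turns it for the first 0.35 rad, then it turns easily. A grip of about 40 N turns it without slipping. It cannot be pulled off before it has turned about half a turn (3.15 rad) from the start; from about 3.4 rad on it lifts straight up.
- switch_pivot (a point): Pivot of the toggle lever, 111 mm above the worktop, 5 mm above the deck. Fixed to the grinder.
- toggle_tip (a point): Tip of the toggle's steel lever, 38 mm from the pivot; the lever is a round bat 7 to 10 mm thick.
- toggle (a joint): Lean of the toggle lever, rad: 0 = upright = off (middle), positive = to the grinder's +y side; stops at +0.34 and -0.34. Starts at the +y stop. A sprung detent holds it in three places: from within 0.15 of upright it springs to the middle and stays there; beyond 0.2 it springs to the nearer stop. About 1 to 2 N at the tip moves it out of any of the three.
- doma_stand: Round wooden cookie board under a clear glass dome (hard to see) with a black knob, fixed: about 300 mm diameter, dome 240 mm high. Origin at the centre of its underside. Do not run into it.
- reusable_cup: Reusable cup with a teal lid and brown sleeve, 73 mm diameter, 100 mm high, standing; origin at the centre of its underside. Leave alone.
- tamper: Coffee tamper with a dark wooden handle, 58 mm diameter, 83 mm high, standing; origin at the centre of its underside. Leave alone. Between it and the grinder the front strip of the worktop (x from 0.40 to 0.48 m, y from 0.075 to 0.175 m) is always bare.
- sign_slice: Small black price sign on a foot, 33 x 78 x 74 mm; origin at the centre of its underside. Leave alone.
There are look-alikes about, which are no part of the job. Of the things like the cap, leave any that is pink or purple; of the rest the larger one is meant.

How it is judged:
By the outcome, as a careful person would: the job done as asked, in the order asked, and still so for the second after the job is handed in, with the robot touching nothing.
It also fails if it takes over 72 s, if anything falls off the work surface, if the arm or the gripper's body presses on something with over 40 N, if the wrist force passes 120 N, or if a joint passes its speed limit or range.

## Working session

There is one attempt and no reset: what is moved stays moved. The work goes in short steps, Python scripts to look and compute and a tool call to move; the robot and the scene stay as the last step left them, time stands still between calls to the robot, and variables do not carry over. Pictures are saved under pics/ and viewed, at most 10 in all, crops included, and the job is handed in when it is done.

Besides the shell and the picture viewer there is one more tool, called after "Call:" by a JSON object that holds its "op" and its "data". servo_tool: Moves the arm, as the interface text tells. Its arguments: {"type":"object","properties":{"moves":{"type":"array"}},"required":["moves"]}

```bash
mkdir -p pics
cat > h.py <<'E'
from cell import *
import numpy as np, cv2
def px2w(name,u,v,d=None,z=None,cal=None):
    c=cal or get_calibration(name);K=np.array(c["K"]);R=np.array(c["R"]);t=np.array(c["t"])
    p=cv2.undistortPoints(np.array([[[u,v]]],float),K,np.array([c["k1"],0,0,0.]))[0,0]
    r=np.array([p[0],p[1],1.])
    o=-R.T@t; w=R.T@r
    if d is None: d=(z-o[2])/w[2]
    return o+w*d
def w2px(name,X,cal=None):
    c=cal or get_calibration(name)
    R=np.array(c["R"]);t=np.array(c["t"])
    return cv2.projectPoints(np.array([X],float),cv2.Rodrigues(R)[0],t,np.array(c["K"]),np.array([c["k1"],0,0,0.]))[0].ravel()
E
python3 - <<'E'
from h import *
for n in("scene","side"):
    p,d=read_camera(n); cv2.imwrite(f"pics/{n}0.png",p); np.save(f"pics/{n}0.npy",d)
    c=get_calibration(n);R=np.array(c["R"]);print(n,-R.T@np.array(c["t"]),R[2])
s=state();print(s["t"],s["eef_pos"],s["tcp_rot"])
E
```

```text
scene [-210.91873021 -474.01145798 1290.98026522] [ 0.53678685  0.35664034 -0.76463557]
side [ 389.65668827 -574.16561073 1015.97753773] [ 0.1777481   0.56703098 -0.80428943]
0.1 [ 279.52343661 -558.76502792  192.63775101] [-3.14065153e+00 -1.02394576e-04  4.63772533e-01]
```

View pics/scene0.png

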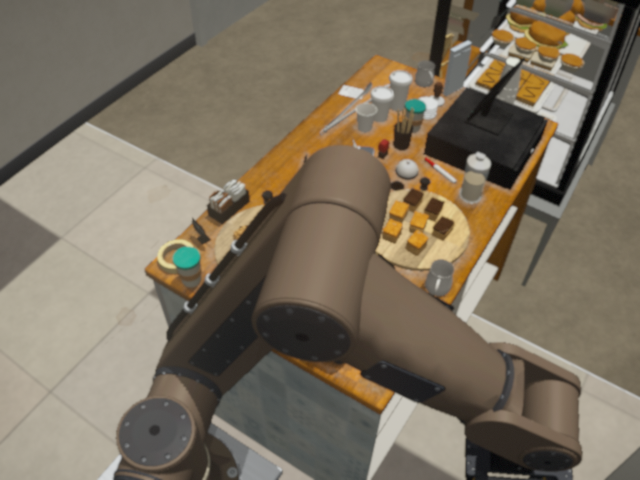

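View pics/side0.png

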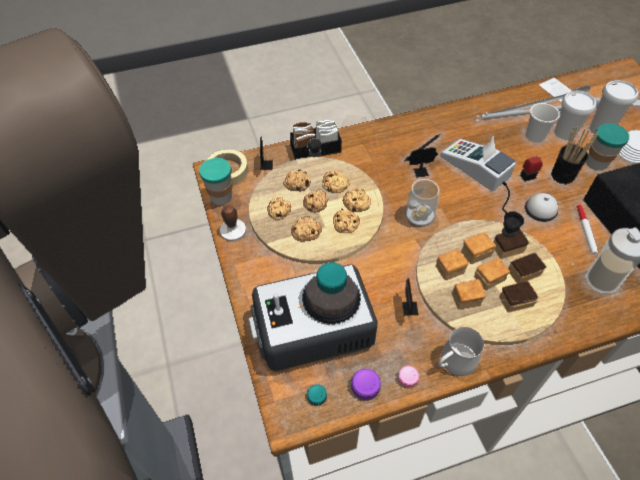

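Side view: the grinder is at (315,315), its teal cap at (332,275) and the toggle at (277,305). Cap candidates are the hopper cap (332,275), a small teal cap on the worktop (317,394), a purple one (366,383) and a pink one (409,376). The larger teal one, on the hopper, is the target. The dome stand is at (316,205), the cup at (216,180), the tamper at (231,220) and the sign at (410,298).

Run:
```python
import cv2
p=cv2.imread("pics/side0.png")[245:375,240:390]
cv2.imwrite("pics/c1.png",cv2.resize(p,None,fx=4.6,fy=4.6,interpolation=cv2.INTER_CUBIC))
```

```text
(no output)
```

View pics/c1.png

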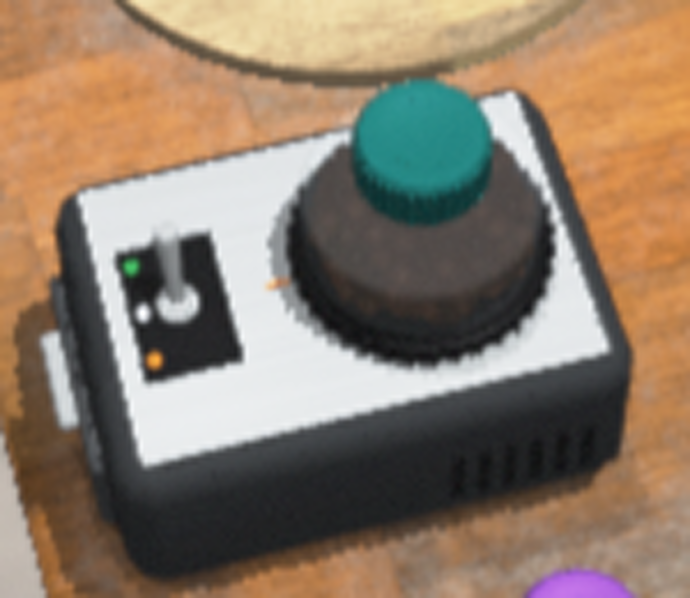

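Run:
```python
from h import *
d=np.load("pics/side0.npy")
f=lambda x,y:(240+(x+.5)/4.6-.5,245+(y+.5)/4.6-.5)
for n,x,y,z in [("cap",421,139,192.5),("c1",78,192,106),("c2",515,92,106),("c3",610,352,106),("c4",143,466,106),("piv",177,300,112),("tip",166,229,147),("deck",300,440,106)]:
    u,v=f(x,y); dd=d[int(round(v)),int(round(u))]
    print(n,px2w("side",u,v,z=z).round(1),px2w("side",u,v,d=dd).round(1))
for n,u,v in [("cup",216,168),("tamp",231,210),("dome",316,207),("sign",410,308),("small",317,394),("purple",366,383)]:
    print(n,px2w("side",u,v,d=d[v,u]).round(1))
# cap top plane points
ys,xs=np.mgrid[255:310,305:360]
P=[]
im=cv2.imread("pics/side0.png").astype(int)
for v,u in zip(ys.ravel(),xs.ravel()):
    b,g,r=im[v,u]
    if g>r+40 and d[v,u]>0:
        X=px2w("side",u,v,d=d[v,u]); P.append(X)
P=np.array(P);T=P[abs(P[:,2]-192.5)<5];print(len(P),len(T),T.mean(0),T.min(0),T.max(0))
```

```text
cap [570.9 -71.3 192.5] [570.7 -71.9 193.4]
c1 [447.    2.6 106. ] [447.5   7.8  97.9]
c2 [635.6  -8.9 106. ] [636.4  -6.9 102.8]
c3 [ 627.8 -137.2  106. ] [ 628.4 -136.1  103.7]
c4 [ 439.5 -125.4  106. ] [ 439.4 -126.2  107.7]
piv [471.3 -63.  112. ] [471.1 -63.8 113.4]
tip [472.7 -50.9 147. ] [472.6 -51.7 148.3]
deck [ 500.  -134.4  106. ] [ 500.4 -132.8  102.8]
cup [440.1 337.1 101.5]
tamp [ 389.7 -574.2 1016. ]
dome [629.9 198.4  48.9]
sign [ 721.3 -109.7   55.5]
small [ 499.5 -201.5   16.4]
purple [ 589.8 -215.3   29.5]
637 603 [571.24021122 -71.95529423 192.73673225] [545.16330807 -97.56827358 187.80660952] [597.5801593  -44.94534862 197.30523226]
```

Call:
{"op": "servo_tool", "data": {"moves": [0,0,0.2,0,0.6,0,0,0.2,0,0.6,0,0,0.2,0,0.6,0.475,1,0.2,-0.168,0.6,0.475,1,0.2,-0.168,0.6,0.475,1,0.2,-0.168,0.6,0.475,1,0.2,-0.168,0.6,0.475,1,0.2,-0.168,0.6,0.475,1,0.2,-0.168,0.6,0.475,1,0.2,-0.168,0.6,0.475,1,0.2,-0.168,0.6,0.475,1,0.2,-0.168,0.6]}}

```text
t: 1.1
eef_pos: [440.1, -219.8, 273.0]
tcp_rot: [3.141, -0.0, -0.064]
ft_force: [0.8, -0.5, 0.3]
opening: 0.601
grip_force: 0.0
```

Call:
{"op": "servo_tool", "data": {"moves": [0.07,0.37,-0.08,0,0.6,0.07,0.37,-0.08,0,0.6,0.07,0.37,-0.08,0,0.6,0.07,0.37,-0.08,0,0.6,0.07,0.37,-0.08,0,0.6,0.07,0.37,-0.08,0,0.6,0.07,0.37,-0.08,0,0.6,0.07,0.37,-0.08,0,0.6]}}

```text
t: 1.77
eef_pos: [467.9, -74.7, 241.3]
tcp_rot: [3.141, -0.0, -0.065]
ft_force: [0.3, -0.4, 0.3]
opening: 0.597
grip_force: 0.0
```

Run:
```python
from h import *
c=get_calibration("wrist");p,d=read_camera("wrist");cv2.imwrite("pics/w1.png",p);np.save("pics/w1.npy",d)
import pickle;pickle.dump(c,open("pics/w1.pkl","wb"))
s=state();print(s["t"],s["joints"],s["eef_pos"],s["tcp_rot"]);R=np.array(c["R"]);print(-R.T@np.array(c["t"]))
for X in ([470.5,-65,111],[571,-71.7,192.5]):print(w2px("wrist",X,c))
```

```text
1.8167 [-2.98060157e-01  2.21279946e-01  1.84850561e+00 -2.53781958e-04
  1.07146146e+00  1.33838730e+00] [467.79938425 -74.84229441 241.30237303] [ 3.14129620e+00 -2.85001698e-04 -6.55296037e-02]
[551.14121699 -80.69234405 433.61064684]
[311.3298134  217.28594302]
[305.36083059  72.26697223]
```

View pics/w1.png

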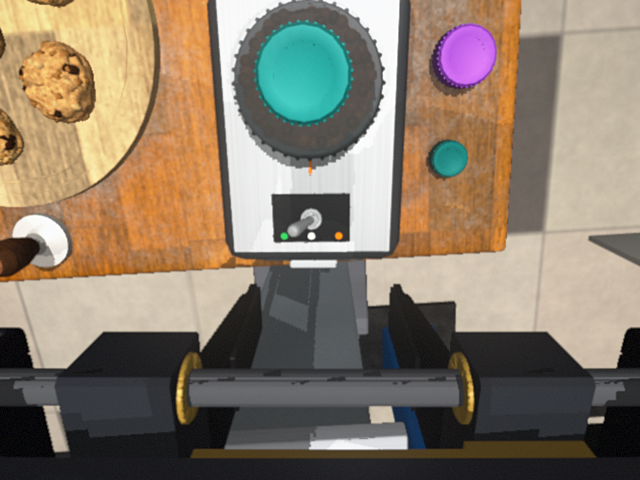

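The wrist view agrees with the estimates: switch pivot at (312,216) against a predicted (311,217), and cap at (304,72) against (305,72). The lever leans left, which is +y. I'll straddle it with the fingers.

Call:
{"op": "servo_tool", "data": {"moves": [0.007,0.025,0,0,0.6,0.007,0.025,0,0,0.6,0.007,0.025,-0.1,0,0.6,0.007,0.025,-0.2,0,0.6,0.007,0.025,-0.275,0,0.6,0.007,0.025,-0.275,0,0.6,0.007,0.025,-0.275,0,0.6]}}

```text
t: 2.4
eef_pos: [470.4, -63.8, 131.0]
tcp_rot: [-3.141, 0.002, -0.064]
ft_force: [-0.1, -0.3, 0.9]
opening: 0.602
grip_force: 0.0
```

Call:
{"op": "servo_tool", "data": {"moves": [0,-0.003,0,0,0.4,0,-0.003,0,0,0.25,0,-0.003,0,0,0.15,0,-0.003,0,0,0.15,0,-0.003,0,0,0.14,0,-0.003,0,0,0.14]}}

```text
t: 2.9
eef_pos: [470.7, -65.0, 131.6]
tcp_rot: [3.141, -0.001, -0.064]
ft_force: [-0.2, -0.2, 0.8]
opening: 0.236
grip_force: 0.0
```

Call:
{"op": "servo_tool", "data": {"moves": [0,0,0,0,0.3,0,0,0,0,0.6,0,0,0,0,0.6,0,0,0.15,0,0.6,0,0,0.275,0,0.8,0,0,0.275,0,1,0,0,0.275,0,1,0,0,0.275,0,1]}}

```text
t: 3.57
eef_pos: [470.9, -65.0, 242.2]
tcp_rot: [3.141, -0.003, -0.064]
ft_force: [0.0, 0.8, -1.1]
opening: 0.736
grip_force: 0.0
```

Run:
```python
from h import *
c=get_calibration("wrist");p,d=read_camera("wrist");s=state();print(s["t"],s["eef_pos"],s["opening"])
for y in (-65,):
  print(w2px("wrist",[470.5,y,111],c),w2px("wrist",[470.5,y,149],c),w2px("wrist",[571,-71.7,192.5],c))
cv2.imwrite("pics/w2.png",cv2.resize(p[0:270,200:440],None,fx=2.2,fy=2.2))
```

```text
3.6167 [470.36714011 -64.87347565 240.96576292] 0.7746394767171262
[323.76151128 220.39149039] [323.69207278 233.76280671] [324.00844193  77.59874449]
```

View pics/w2.png

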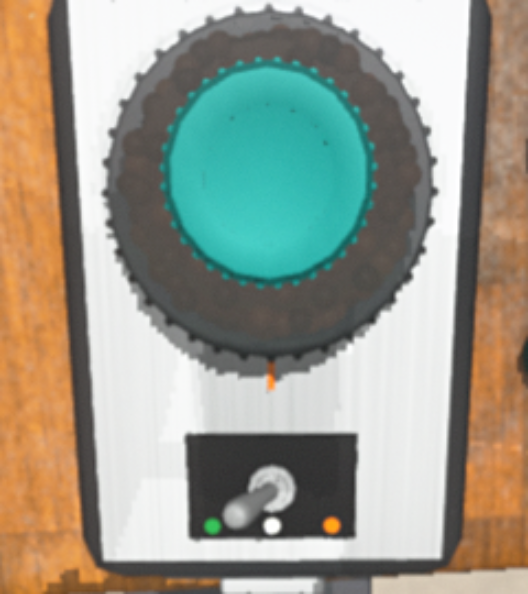

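The lever still leans to the left, with its tip at crop (236,515). The fingers are slow and only closed to 22 mm. I'll repeat with more time.

Call:
{"op": "servo_tool", "data": {"moves": [0,0,0,0,0.6,0,0,0,0,0.6,0,0,0,0,0.6,0,0,-0.1,0,0.6,0,0,-0.2,0,0.6,0,0,-0.275,0,0.6,0,0,-0.275,0,0.6,0,0,-0.275,0,0.4,0,0,-0.275,0,0.14,0,0,-0.275,0,0.14,0,0,-0.275,0,0.14,0,0,-0.275,0,0.14]}}

```text
t: 4.62
eef_pos: [471.1, -65.1, 132.4]
tcp_rot: [3.141, -0.002, -0.064]
ft_force: [-0.1, -0.6, 0.2]
opening: 0.305
grip_force: 0.0
```

Call:
{"op": "servo_tool", "data": {"moves": [0,0,0,0,0.14,0,0,0,0,0.14,0,0,0,0,0.14,0,0,0,0,0.14,0,0,0,0,0.14,0,0,0,0,0.14]}}

```text
t: 5.12
eef_pos: [470.6, -64.9, 131.1]
tcp_rot: [3.142, 0.0, -0.064]
ft_force: [0.1, -0.8, 0.7]
opening: 0.142
grip_force: 0.0
```

Call:
{"op": "servo_tool", "data": {"moves": [0,0,0,0,0.3,0,0,0,0,0.5,0,0,0,0,0.6,0,0,0,0,0.6,0,0,0.15,0,0.6,0,0,0.275,0,0.8,0,0,0.275,0,1,0,0,0.275,0,1,0,0,0.275,0,1]}}

```text
t: 5.87
eef_pos: [471.0, -65.0, 242.3]
tcp_rot: [3.141, -0.003, -0.064]
ft_force: [0.5, 0.3, -0.8]
opening: 0.712
grip_force: 0.0
```

Run:
```python
from h import *
c=get_calibration("wrist");p,d=read_camera("wrist");s=state();print(s["t"],s["eef_pos"],s["opening"])
print(w2px("wrist",[470.5,-65,111],c),w2px("wrist",[470.5,-65,149],c),w2px("wrist",[571,-71.7,192.5],c))
cv2.imwrite("pics/w3.png",cv2.resize(p[0:270,200:440],None,fx=2.2,fy=2.2))
m=(p[...,1].astype(int)>p[...,2]+60);n,l,st,ce=cv2.connectedComponentsWithStats(m.astype(np.uint8))
i=1+st[1:,4].argmax();print(st[i],ce[i])
for z in(192.5,): print(px2w("wrist",*ce[i],z=z,cal=c))
```

```text
5.9167 [470.37246116 -64.87839209 240.99981637] 0.754987326165668
[323.7503477 220.3999666] [323.68099076 233.76382176] [323.99439556  77.6230085 ]
[   22     0   238   368 28744] [167.75393126 211.0872182 ]
[503.05566089  25.50804918 192.5       ]
```

View pics/w3.png

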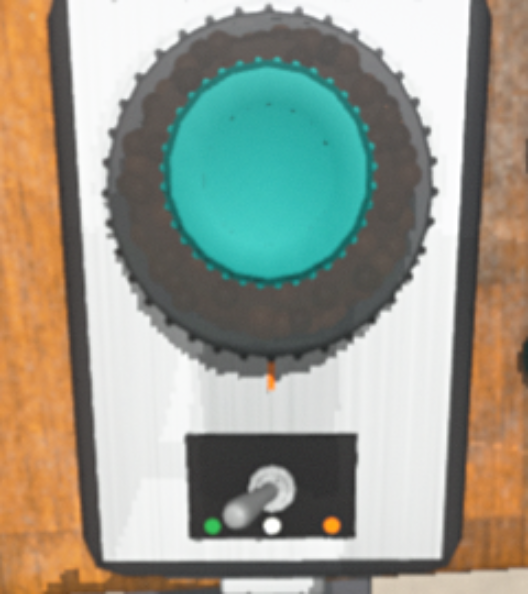

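The lever has not moved, and I felt no contact. I'll go a bit lower, close fully and look at the grip.

Call:
{"op": "servo_tool", "data": {"moves": [0,0,0,0,0.6,0,0,0,0,0.6,0,0,-0.1,0,0.6,0,0,-0.2,0,0.6,0,0,-0.3,0,0.6,0,0,-0.3,0,0.4,0,0,-0.3,0,0.1,0,0,-0.3,0,0.05,0,0,-0.3,0,0.05,0,0,-0.3,0,0.05,0,0,-0.3,0,0.05,0,0,-0.3,0,0.05]}}

```text
t: 6.92
eef_pos: [471.9, -64.5, 124.1]
tcp_rot: [-3.141, -0.005, -0.064]
ft_force: [-2.1, 4.3, 13.7]
opening: 0.166
grip_force: 5.2
```

Call:
{"op": "servo_tool", "data": {"moves": [0,0,0,0,0.05,0,0,0,0,0.05,0,0,0,0,0.05,0,0,0,0,0.05]}}

```text
t: 7.25
eef_pos: [471.5, -65.1, 122.9]
tcp_rot: [3.141, -0.003, -0.064]
ft_force: [-1.2, 1.9, 11.9]
opening: 0.063
grip_force: 30.1
```

Run:
```python
from h import *
s=state();print(s["t"],s["eef_pos"],s["opening"],s["grip_force"])
p,d=read_camera("side");cv2.imwrite("pics/s2.png",cv2.resize(p[240:370,230:400],None,fx=4.5,fy=4.5,interpolation=cv2.INTER_CUBIC))
```

```text
7.25 [471.50351364 -65.09949466 122.92128537] 0.062552096047599 30.103818678762764
```

View pics/s2.png

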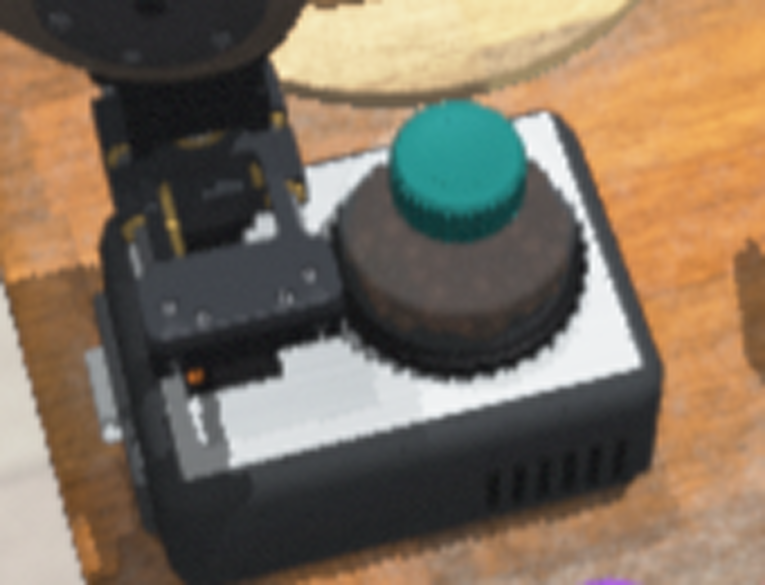

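Call:
{"op": "servo_tool", "data": {"moves": [0,0,0,0,0.15,0,0,0,0,0.3,0,0,0,0,0.5,0,0,0,0,0.6,0,0,0,0,0.6,0,0,0.15,0,0.6,0,0,0.3,0,1,0,0,0.3,0,1,0,0,0.3,0,1,0,0,0.3,0,1]}}

```text
t: 8.13
eef_pos: [471.2, -65.1, 242.8]
tcp_rot: [3.141, -0.004, -0.064]
ft_force: [0.3, 0.0, -1.2]
opening: 0.708
grip_force: 0.0
```

Run:
```python
from h import *
c=get_calibration("wrist");p,d=read_camera("wrist");s=state();print(s["t"],s["eef_pos"],s["opening"])
np.save("pics/w4.npy",d)
cv2.imwrite("pics/w4.png",cv2.resize(p[0:270,200:440],None,fx=2.2,fy=2.2))
# lever points: height above deck near the pivot
ys,xs=np.mgrid[195:250,290:350]
P=np.array([px2w("wrist",u,v,d=d[v,u],cal=c) for v,u in zip(ys.ravel(),xs.ravel()) if d[v,u]>0])
for a,b in((118,128),(128,138),(138,146),(146,155)):
    Q=P[(P[:,2]>a)&(P[:,2]<b)];print(a,len(Q),Q.mean(0).round(1) if len(Q) else "")
```

```text
8.1833 [470.47524146 -64.93176834 241.31414843] 0.7530744534051487
118 21 [471.9 -64.4 122.7]
128 20 [472.6 -64.8 132.9]
138 42 [472.1 -64.3 143.4]
146 128 [469.8 -64.3 148.4]
```

View pics/w4.png

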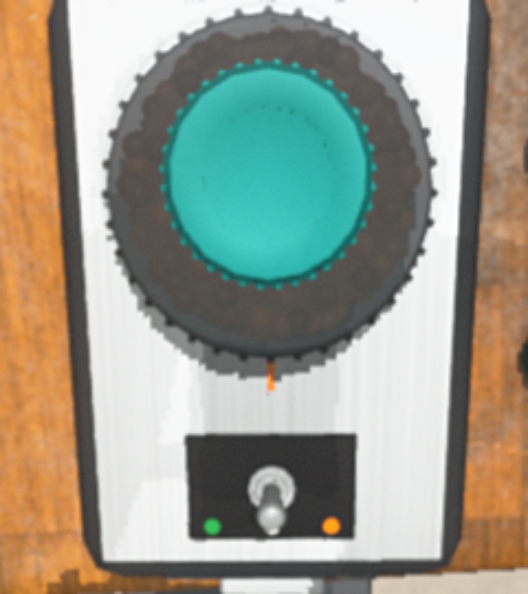

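The lever now stands upright, with its y constant over its height: off. Next is the cap: I'll turn to the starting yaw above it and refine its centre from the depth.

Run:
```python
from h import *
c=get_calibration("wrist");d=np.load("pics/w4.npy")
ys,xs=np.mgrid[15:140,255:390]
P=np.array([px2w("wrist",u,v,d=d[v,u],cal=c) for v,u in zip(ys.ravel(),xs.ravel()) if d[v,u]>0])
Q=P[(P[:,2]>186)&(P[:,2]<200)];print(len(Q),np.median(Q[:,2]),cv2.minEnclosingCircle(Q[:,:2].astype(np.float32)),Q.mean(0))
```

```text
7843 191.00441515842897 ((569.215087890625, -69.90556335449219), 27.25185203552246) [569.63823198 -70.03716225 190.95625145]
```

Call:
{"op": "servo_tool", "data": {"moves": [0.25,-0.016,0.02,-0.361,1,0.25,-0.016,0.02,-0.361,1,0.25,-0.016,0.02,-0.361,1,0.25,-0.016,0.02,-0.361,1,0.25,-0.016,0.02,-0.361,1,0.25,-0.016,0.02,-0.361,1,0.25,-0.016,0.02,-0.361,1,0.25,-0.016,0.02,-0.361,1,0.25,-0.016,0.02,-0.361,1,0.25,-0.016,0.02,-0.361,1,0.25,-0.016,0.02,-0.361,1]}}

```text
t: 9.1
eef_pos: [570.2, -71.3, 247.7]
tcp_rot: [3.139, 0.001, -1.195]
ft_force: [0.7, -0.6, 0.4]
opening: 1.001
grip_force: 0.0
```

Run:
```python
from h import *
s=state();print(s["t"],s["joints"],s["eef_pos"],s["tcp_rot"],s["opening"])
```

```text
9.1 [-2.39287322e-01  3.68926222e-01  1.61063581e+00 -9.73899711e-05
  1.16454538e+00  2.52664757e+00] [570.22475039 -71.30713815 247.74000858] [ 3.13948703e+00  1.37780355e-03 -1.19510142e+00] 1.0013041867937567
```

Call:
{"op": "servo_tool", "data": {"moves": [0,0,-0.1,0,1,0,0,-0.17,0,1,0,0,-0.2,0,1,0,0,-0.21,0,1,0,0,-0.21,0,1,0,0,-0.21,0,1]}}

```text
t: 9.6
eef_pos: [571.0, -71.4, 165.7]
tcp_rot: [-3.141, -0.0, -1.196]
ft_force: [-0.1, -0.5, 0.7]
opening: 1.0
grip_force: 0.0
```

Call:
{"op": "servo_tool", "data": {"moves": [0,0,0,0,0.8,0,0,0,0,0.6,0,0,0,0,0.5,0,0,0,0,0.5,0,0,0,0,0.5,0,0,0,0,0.5,0,0,0,0,0.5,0,0,0,0,0.5,0,0,0,0,0.5,0,0,0,0,0.5,0,0,0,0,0.5,0,0,0,0,0.5]}}

```text
t: 10.6
eef_pos: [571.5, -71.1, 165.4]
tcp_rot: [-3.14, -0.0, -1.198]
ft_force: [4.4, 2.7, -0.1]
opening: 0.555
grip_force: 30.0
```

Call:
{"op": "servo_tool", "data": {"moves": [0,0,0.0005,0.022,0.5,0,0,0.001,0.044,0.5,0,0,0.0015,0.066,0.5,0,0,0.002,0.088,0.5,0,0,0.0025,0.11,0.5,0,0,0.003,0.132,0.5,0,0,0.0035,0.154,0.5,0,0,0.004,0.176,0.5,0,0,0.0045,0.198,0.5,0,0,0.005,0.22,0.5,0,0,0.0055,0.242,0.5,0,0,0.006,0.264,0.5]}}

```text
t: 11.6
eef_pos: [571.6, -71.3, 167.3]
tcp_rot: [-3.141, -0.002, -0.366]
ft_force: [6.9, 2.0, -6.0]
opening: 0.555
grip_force: 30.0
```

Run:
```python
from h import *
s=state();print(s["t"],s["joints"],s["moment"],s["tcp_rot"],s["eef_pos"],s["grip_force"])
c=get_calibration("wrist");p,d=read_camera("wrist");cv2.imwrite("pics/w5.png",p)
```

```text
11.6 [-2.38989566e-01  4.48435528e-01  1.71339079e+00  6.69746761e-04
  9.78028726e-01  1.69706886e+00] [ 0.34628238 -1.27523111 -0.08589186] [-3.14082213e+00 -1.65363779e-03 -3.65636410e-01] [571.56113561 -71.26304344 167.31067057] 29.9959610969222
```

View pics/w5.png

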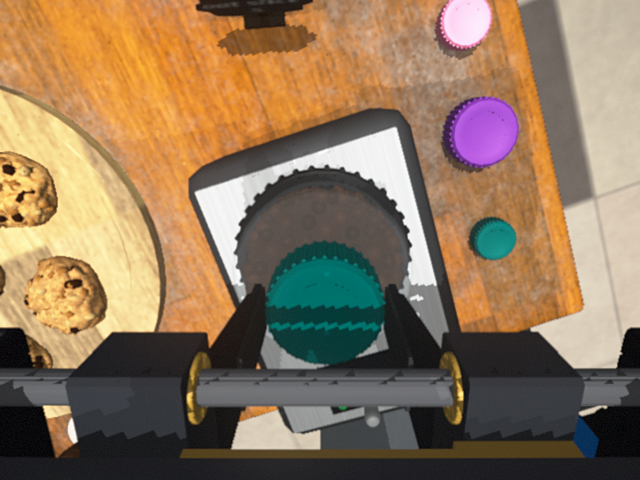

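The cap sits gripped between the fingers at (325,300); the turning moment is already low. Continuing.

Call:
{"op": "servo_tool", "data": {"moves": [0,0,0.0005,0.038,0.5,0,0,0.001,0.076,0.5,0,0,0.0015,0.114,0.5,0,0,0.002,0.152,0.5,0,0,0.003,0.19,0.5,0,0,0.004,0.228,0.5,0,0,0.005,0.266,0.5,0,0,0.006,0.304,0.5,0,0,0.007,0.342,0.5,0,0,0.008,0.38,0.5,0,0,0.009,0.418,0.5,0,0,0.0095,0.456,0.5]}}

```text
t: 12.65
eef_pos: [571.1, -70.6, 171.1]
tcp_rot: [3.141, -0.002, 1.069]
ft_force: [4.6, 4.7, -2.9]
opening: 0.554
grip_force: 30.0
```

Call:
{"op": "servo_tool", "data": {"moves": [0,0,0.001,0.038,0.5,0,0,0.002,0.076,0.5,0,0,0.003,0.114,0.5,0,0,0.004,0.152,0.5,0,0,0.005,0.19,0.5,0,0,0.006,0.228,0.5,0,0,0.007,0.266,0.5,0,0,0.008,0.304,0.5,0,0,0.009,0.342,0.5,0,0,0.0095,0.38,0.5,0,0,0.01,0.39,0.5,0,0,0.01,0.39,0.5]}}

```text
t: 13.65
eef_pos: [570.9, -70.3, 175.3]
tcp_rot: [3.14, -0.001, 2.291]
ft_force: [2.8, 5.8, -1.7]
opening: 0.557
grip_force: 30.0
```

Call:
{"op": "servo_tool", "data": {"moves": [0,0,0.001,0.038,0.5,0,0,0.002,0.076,0.5,0,0,0.002,0.1,0.5,0,0,0.002,0.1,0.5,0,0,0.005,0.1,0.5,0,0,0.01,0.1,0.5,0,0,0.01,0.1,0.5]}}

```text
t: 14.23
eef_pos: [570.2, -70.4, 179.2]
tcp_rot: [3.141, -0.002, 2.603]
ft_force: [-1.2, 4.8, -1.1]
opening: 0.555
grip_force: 30.0
```

The cap is free. I gripped it level with its rim, so I'll set it back, open, and regrip 4 mm higher so the fingertips clear the worktop at the set-down.

Call:
{"op": "servo_tool", "data": {"moves": [0,0,-0.005,0,0.5,0,0,-0.009,0,0.5,0,0,-0.009,0,0.5,0,0,-0.009,0,0.65,0,0,-0.009,0,0.65,0,0,0.001,0,0.65,0,0,0.001,0,0.65,0,0,0.001,0,0.5,0,0,0.001,0,0.5,0,0,0.001,0,0.5,0,0,0.001,0,0.5,0,0,0.001,0,0.5]}}

```text
t: 15.23
eef_pos: [571.3, -70.7, 180.1]
tcp_rot: [3.14, 0.001, 2.603]
ft_force: [3.2, 5.1, 1.3]
opening: 0.502
grip_force: 4.0
```

Call:
{"op": "servo_tool", "data": {"moves": [0,0,0,0,0.5,0,0,0.01,0,0.5,0,0,0.02,0,0.5,0,0,0.04,0,0.5,0,0,0.07,0,0.5,0,0,0.11,0,0.5,0,0,0.15,0,0.5,0,0,0.2,0,0.5,0,0,0.2,0,0.5,0,0,0.2,0,0.5,0,0,0.2,0,0.5]}}

```text
t: 16.15
eef_pos: [570.3, -71.4, 259.4]
tcp_rot: [-3.141, -0.0, 2.603]
ft_force: [-0.5, 0.6, -0.3]
opening: 0.499
grip_force: 0.0
```

Run:
```python
from h import *
s=state();print(s["t"],s["joints"],s["eef_pos"])
p,d=read_camera("side");im=p.astype(int)
m=((im[...,1]>im[...,2]+35)).astype(np.uint8);n,l,st,ce=cv2.connectedComponentsWithStats(m)
for i in range(1,n):
    if st[i,4]>60: 
        P=np.array([px2w("side",u,v,d=d[v,u]) for v,u in zip(*np.where(l==i)) if d[v,u]>0])
        if len(P): print(st[i],ce[i].round(),np.percentile(P,[1,50,99],axis=0).round(1).tolist())
cv2.imwrite("pics/s3.png",cv2.resize(p[120:380,180:440],None,fx=2.2,fy=2.2))
```

```text
16.15 [-2.39439517e-01  3.58516946e-01  1.59486407e+00 -6.66862810e-05
  1.18875246e+00 -1.27174407e+00] [570.2731366  -71.40005528 259.40594226]
[597 123  32  24 596] [612. 135.] [[1299.9, 109.6, 47.5], [1331.2, 140.8, 98.9], [1397.9, 217.4, 104.1]]
[200 157  31  26 632] [215. 170.] [[404.7, 303.2, 90.9], [437.1, 333.6, 99.4], [469.8, 371.4, 103.9]]
[317 260  30  30 713] [331. 274.] [[545.9, -96.3, 183.0], [570.2, -75.7, 201.5], [594.9, -48.0, 205.3]]
[307 385  20  20 299] [316. 394.] [[482.1, -217.4, 8.9], [498.5, -201.5, 17.2], [515.5, -184.1, 21.3]]
```

View pics/s3.png

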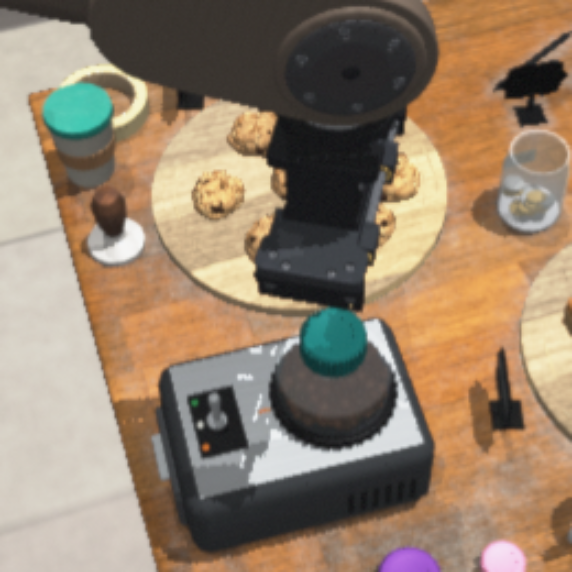

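The grip slipped off the cap's rounded top edge. The cap still sits on the neck. I'll measure its height and centre, then grip it lower.

Run:
```python
from h import *
p,d=read_camera("side");im=p.astype(int)
def top(im,d):
    P=np.array([px2w("side",u,v,d=d[v,u]) for v in range(255,295) for u in range(310,355) if im[v,u,1]>im[v,u,2]+35 and d[v,u]>0])
    T=P[P[:,2]>np.percentile(P[:,2],60)-6]
    A=np.c_[T[:,:2]-T[:,:2].mean(0),np.ones(len(T))];k=np.linalg.lstsq(A,T[:,2],rcond=None)[0]
    print(len(P),len(T),T.mean(0),np.median(T[:,2]),k,cv2.minEnclosingCircle(T[:,:2].astype(np.float32)))
top(cv2.imread("pics/side0.png").astype(int),np.load("pics/side0.npy"))
top(im,d)
```

```text
715 620 [571.14330094 -71.95680499 192.70144733] 192.81419436640215 [6.91972248e-03 2.25856890e-02 1.92701447e+02] ((570.976806640625, -71.05591583251953), 26.80492401123047)
712 613 [570.48673137 -72.74375827 201.64214899] 201.75681491216415 [-3.72728878e-04  2.76639794e-02  2.01642149e+02] ((570.484375, -70.14398193359375), 27.176982879638672)
```

Call:
{"op": "servo_tool", "data": {"moves": [0,0,0,0,0.85,0,0,0,0,0.85,0,0,0,0,0.85,0,0,0,0,0.85,0,0,0,0,0.85,0,0,-0.06,0,0.85,0,0,-0.12,0,0.85,0,0,-0.17,0,0.85,0,0,-0.2,0,0.85,0,0,-0.212,0,0.85,0,0,-0.212,0,0.85,0,0,-0.212,0,0.85]}}

```text
t: 17.25
eef_pos: [570.9, -71.4, 175.5]
tcp_rot: [3.141, 0.001, 2.603]
ft_force: [0.3, -1.1, 0.5]
opening: 0.853
grip_force: 0.0
```

Call:
{"op": "servo_tool", "data": {"moves": [0,0,0,0,0.7,0,0,0,0,0.5,0,0,0,0,0.5,0,0,0,0,0.5,0,0,0,0,0.5,0,0,0,0,0.5,0,0,0,0,0.5,0,0,0,0,0.5]}}

```text
t: 17.92
eef_pos: [570.9, -71.1, 175.3]
tcp_rot: [3.141, 0.001, 2.603]
ft_force: [0.7, 4.1, 4.4]
opening: 0.552
grip_force: 30.0
```

Call:
{"op": "servo_tool", "data": {"moves": [0,0,0.005,0,0.5,0,0,0.01,0,0.5,0,0,0.02,0,0.5,0,0,0.04,0,0.5,0,0,0.07,0,0.5,0,0,0.11,0,0.5,0,0,0.15,0,0.5,0,0,0.15,0,0.5,0,0,0.15,0,0.5]}}

```text
t: 18.67
eef_pos: [570.6, -71.6, 235.4]
tcp_rot: [-3.142, 0.001, 2.603]
ft_force: [0.9, 0.1, -1.7]
opening: 0.551
grip_force: 30.0
```

Run:
```python
from h import *
s=state();print(s["t"],s["eef_pos"],s["opening"],s["grip_force"],s["joints"])
dome=px2w("side",316,207,z=15);e=[px2w("side",u,v,z=15)[:2] for u,v in((249,208),(383,203),(316,258),(316,158))]
tam=px2w("side",233,229,z=8);print("dome",dome,np.array(e).round(),"tam",tam)
th=-.062;o=np.array([571,-71.5])-35*np.array([np.cos(th),np.sin(th)])
def dist(P,poly): return -cv2.pointPolygonTest(poly.astype(np.float32),(float(P[0]),float(P[1])),True)
best=[]
for x in range(425,456,5):
  for y in range(100,151,5):
    for a in np.arange(0,np.pi,.05):   # direction of tool y
      u=np.array([np.cos(a),np.sin(a)]);w=np.array([-u[1],u[0]]);c=np.array([x,y])
      poly=np.array([c+90*i*u+37.5*j*w for i,j in((1,1),(1,-1),(-1,-1),(-1,1))])
      g=min(q@[-np.sin(th),np.cos(th)]-o@[-np.sin(th),np.cos(th)]-75 for q in poly)
      m=(dist(dome[:2],poly)-150,dist(tam[:2],poly)-29,g)
      best.append((min(m),x,y,round(a,2),np.round(m,1)))
best.sort(key=lambda b:-b[0])
for b in best[:300:40]:print(b)
p,d=read_camera("side");im=p.astype(int)
m=((im[...,1]>im[...,2]+35)).astype(np.uint8);n,l,st,ce=cv2.connectedComponentsWithStats(m)
for i in range(1,n):
    if st[i,4]>60:
        P=np.array([px2w("side",u,v,d=d[v,u]) for v,u in zip(*np.where(l==i)) if d[v,u]>0])
        if len(P): print(st[i],np.percentile(P,[1,50,99],axis=0).round(1).tolist())
```

```text
18.6667 [570.58359359 -71.64436124 235.43003632] 0.5505566733042987 29.998777518863093 [-2.39569452e-01  3.78614346e-01  1.62960897e+00 -4.05237635e-04
  1.13220160e+00 -1.27172649e+00]
dome [638.28580957 225.46709534  15.        ] [[490. 273.]
 [790. 186.]
 [593.  89.]
 [688. 376.]] tam [441.12092483 230.36082337   8.        ]
(25.539975024809564, 425, 120, np.float64(2.5), array([25.5, 31.6, 26.4]))
(18.964232962582756, 430, 120, np.float64(2.35), array([34.8, 19. , 19.5]))
(np.float64(16.673821049573036), 430, 115, np.float64(2.4), array([34.6, 26.1, 16.7]))
(14.704737583529706, 435, 130, np.float64(2.45), array([15.8, 14.7, 34.4]))
(np.float64(12.996478392927827), 450, 105, np.float64(2.5), array([21.7, 28.6, 13. ]))
(11.48116751931775, 425, 120, np.float64(2.2), array([47. , 11.5, 13.8]))
(10.191248621783508, 430, 140, np.float64(2.45), array([12. , 10.2, 44.1]))
(8.647080869029509, 450, 100, np.float64(2.7), array([ 8.6, 47.6, 20.5]))
[597 123  32  24 595] [[1299.9, 109.8, 47.8], [1331.5, 140.8, 99.1], [1398.1, 218.8, 103.7]]
[200 157  31  26 631] [[404.7, 303.6, 90.5], [437.1, 333.4, 99.5], [469.8, 372.9, 104.3]]
[307 385  20  20 297] [[482.2, -217.3, 10.3], [498.5, -201.7, 17.2], [514.9, -184.4, 21.8]]
```

Call:
{"op": "servo_tool", "data": {"moves": [-0.08,0.1,0,-0.038,0.5,-0.15,0.2,0,-0.076,0.5,-0.22,0.3,0,-0.114,0.5,-0.29,0.4,0,-0.152,0.5,-0.34,0.46,0,-0.19,0.5,-0.351,0.479,0,-0.228,0.5,-0.351,0.479,0,-0.266,0.5,-0.351,0.479,0,-0.304,0.5,-0.351,0.479,0,-0.342,0.5,-0.351,0.479,0,-0.38,0.5,-0.351,0.479,0,-0.418,0.5,-0.351,0.479,0,-0.456,0.5]}}

```text
t: 19.72
eef_pos: [429.6, 120.1, 234.0]
tcp_rot: [-3.14, 0.001, 1.165]
ft_force: [0.4, 0.4, -0.6]
opening: 0.55
grip_force: 30.0
```

Call:
{"op": "servo_tool", "data": {"moves": [0,0,0,-0.038,0.5,0,0,0,-0.076,0.5,0,0,0,-0.092,0.5,0,0,-0.08,-0.092,0.5,0,0,-0.16,-0.092,0.5,0,0,-0.24,-0.092,0.5,0,0,-0.32,-0.092,0.5,0,0,-0.4,-0.092,0.5,0,0,-0.45,-0.092,0.5,0,0,-0.5,-0.092,0.5,0,0,-0.5,-0.092,0.5,0,0,-0.5,-0.092,0.5]}}

```text
t: 20.72
eef_pos: [429.3, 120.1, 34.1]
tcp_rot: [-3.139, 0.002, 0.882]
ft_force: [0.4, -0.5, -0.4]
opening: 0.553
grip_force: 30.0
```

Call:
{"op": "servo_tool", "data": {"moves": [0,0,-0.04,0,0.5,0,0,-0.065,0,0.5,0,0,-0.075,0,0.5,0,0,-0.0775,0,0.5,0,0,-0.0775,0,0.5,0,0,-0.0775,0,0.5]}}

```text
t: 21.22
eef_pos: [430.6, 120.3, 4.8]
tcp_rot: [3.141, -0.001, 0.882]
ft_force: [-0.4, -0.1, -1.1]
opening: 0.552
grip_force: 30.0
```

Call:
{"op": "servo_tool", "data": {"moves": [0,0,-0.003,0,0.5,0,0,-0.003,0,0.5,0,0,-0.003,0,0.5]}}

```text
t: 21.47
eef_pos: [430.3, 120.3, 3.0]
tcp_rot: [3.141, -0.0, 0.882]
ft_force: [0.2, 0.9, -1.0]
opening: 0.551
grip_force: 30.0
```

Call:
{"op": "servo_tool", "data": {"moves": [0,0,-0.003,0,0.5,0,0,-0.003,0,0.5,0,0,-0.003,0,0.5]}}

```text
t: 21.72
eef_pos: [430.2, 120.3, 1.5]
tcp_rot: [3.142, 0.0, 0.882]
ft_force: [-0.2, -0.2, -1.5]
opening: 0.551
grip_force: 30.0
```

Call:
{"op": "servo_tool", "data": {"moves": [0,0,-0.002,0,0.5,0,0,-0.002,0,0.5,0,0,-0.002,0,0.5]}}

```text
t: 21.97
eef_pos: [430.2, 120.3, 0.7]
tcp_rot: [-3.142, 0.0, 0.882]
ft_force: [-0.7, 0.1, -0.5]
opening: 0.552
grip_force: 30.0
```

Call:
{"op": "servo_tool", "data": {"moves": [0,0,-0.002,0,0.5,0,0,-0.002,0,0.5,0,0,-0.002,0,0.5]}}

```text
t: 22.22
eef_pos: [430.2, 120.3, -0.1]
tcp_rot: [3.142, 0.0, 0.882]
ft_force: [-0.7, 0.8, -0.1]
opening: 0.55
grip_force: 30.0
```

Call:
{"op": "servo_tool", "data": {"moves": [0,0,-0.002,0,0.5,0,0,-0.002,0,0.5,0,0,-0.002,0,0.5]}}

```text
t: 22.47
eef_pos: [430.4, 120.3, -0.4]
tcp_rot: [3.141, -0.0, 0.882]
ft_force: [-0.8, 0.2, 8.7]
opening: 0.554
grip_force: 30.0
```

Contact at 8.7 N. Releasing and lifting clear.

Call:
{"op": "servo_tool", "data": {"moves": [0,0,0.001,0,0.6,0,0,0.001,0,0.65,0,0,0.001,0,0.7,0,0,0.001,0,0.8,0,0,0.001,0,0.85,0,0,0.001,0,0.85,0,0,0.02,0,0.85,0,0,0.06,0,0.85,0,0,0.14,0,0.85,0,0,0.22,0,0.85,0,0,0.3,0,0.85,0,0,0.4,0,0.85]}}

```text
t: 23.47
eef_pos: [429.2, 120.1, 160.5]
tcp_rot: [-3.14, 0.001, 0.882]
ft_force: [0.8, 0.3, 0.1]
opening: 0.849
grip_force: 0.0
```

Call:
{"op": "servo_tool", "data": {"moves": [0,-0.1,0.1,0,0.85,0,-0.2,0.15,0,0.85,0,-0.3,0.2,0,0.85,0,-0.4,0.2,0,0.85,0,-0.5,0.2,0,0.85,0,-0.6,0.2,0,0.85,0,-0.7,0.2,0,0.85,0,-0.8,0.2,0,0.85,0,-0.9,0.2,0,0.85,0,-0.9,0.2,0,0.85,0,-0.9,0.2,0,0.85]}}

```text
t: 24.38
eef_pos: [429.7, -241.9, 239.2]
tcp_rot: [-3.141, 0.0, 0.878]
ft_force: [-0.1, 1.0, -0.6]
opening: 0.846
grip_force: 0.0
```

Run:
```python
from h import *
s=state();print(s["t"],s["eef_pos"],s["opening"])
for cam in("side","scene"):
  p,d=read_camera(cam);cv2.imwrite(f"pics/{cam}9.png",p);im=p.astype(int)
  m=((im[...,1]>im[...,2]+35)).astype(np.uint8);n,l,st,ce=cv2.connectedComponentsWithStats(m)
  for i in range(1,n):
    if st[i,4]>60:
        P=np.array([px2w(cam,u,v,d=d[v,u]) for v,u in zip(*np.where(l==i)) if d[v,u]>0])
        if len(P): print(cam,st[i],np.percentile(P,[1,50,99],axis=0).round(1).tolist())
  if cam=="side":
    old=cv2.imread("pics/side0.png")
    for n,(u0,v0,u1,v1) in dict(sign=(395,275,425,320),tamper=(218,200,250,242),cup=(198,155,235,205)).items():
        print(n,np.abs(old[v0:v1,u0:u1].astype(int)-im[v0:v1,u0:u1]).mean())
    ys,xs=np.mgrid[280:325,262:295]
    P=np.array([px2w(cam,u,v,d=d[v,u]) for v,u in zip(ys.ravel(),xs.ravel()) if d[v,u]>0])
    for a,b in((116,126),(126,136),(136,144),(144,156)):
      Q=P[(P[:,2]>a)&(P[:,2]<b)];print(a,len(Q),Q.mean(0).round(1) if len(Q) else "")
```

```text
24.3833 [ 429.70083141 -241.90764682  239.20819969] 0.8462933568783471
side [597 123  32  24 597] [[1300.0, 110.0, 47.7], [1331.4, 141.1, 99.2], [1400.6, 217.6, 103.6]]
side [307 385  20  20 278] [[467.1, -318.1, 10.0], [496.6, -203.4, 16.9], [515.4, -184.4, 343.1]]
sign 8.340987654320987
tamper 48.35590277777778
cup 47.6009009009009
116 0 
126 0 
136 0 
144 0 
scene [405  99  21  14 217] [[1259.8, 110.6, 88.0], [1329.8, 141.5, 99.1], [1366.9, 179.4, 140.7]]
scene [246 306  19  18 274] [[406.2, 95.0, 17.8], [429.3, 118.3, 24.5], [452.6, 142.1, 31.2]]
scene [373 352  14  14 148] [[481.0, -216.9, 10.0], [497.0, -201.9, 17.2], [514.7, -186.3, 22.9]]
```

The cap stands at (429,118) with its top at about 26 mm. The arm blocks the side view, so I'll move it away and check the rest.

Call:
{"op": "servo_tool", "data": {"moves": [-0.1,-0.1,0,0,0.85,-0.2,-0.2,0,0,0.85,-0.3,-0.3,0,0,0.85,-0.37,-0.4,0,0,0.85,-0.37,-0.5,0,0,0.85,-0.37,-0.6,0,0,0.85,-0.37,-0.7,0,0,0.85,-0.37,-0.75,0,0,0.85,-0.37,-0.75,0,0,0.85,-0.37,-0.75,0,0,0.85,-0.37,-0.75,0,0,0.85]}}

```text
t: 25.4
eef_pos: [283.1, -538.7, 238.9]
tcp_rot: [-3.141, -0.001, 0.882]
ft_force: [0.5, 0.3, 0.1]
opening: 0.844
grip_force: 0.0
```

Run:
```python
from h import *
s=state();print(s["t"],s["eef_pos"],s["ft_force"])
cam="side"
p,d=read_camera(cam);im=p.astype(int)
m=((im[...,1]>im[...,2]+35)).astype(np.uint8);n,l,st,ce=cv2.connectedComponentsWithStats(m)
for i in range(1,n):
    if st[i,4]>60:
        P=np.array([px2w(cam,u,v,d=d[v,u]) for v,u in zip(*np.where(l==i)) if d[v,u]>0])
        if len(P): 
            print(st[i],np.percentile(P,[1,50,99],axis=0).round(1).tolist())
            if abs(np.median(P[:,1])-118)<20:
                T=P[P[:,2]>20];A=np.c_[T[:,:2]-T[:,:2].mean(0),np.ones(len(T))];print("cap plane",np.linalg.lstsq(A,T[:,2],rcond=None)[0])
old=cv2.imread("pics/side0.png")
for n,(u0,v0,u1,v1) in dict(sign=(395,275,425,320),tamper=(218,200,250,242),cup=(198,155,235,205)).items():
    print(n,np.abs(old[v0:v1,u0:u1].astype(int)-im[v0:v1,u0:u1]).mean())
ys,xs=np.mgrid[280:325,262:295]
P=np.array([px2w(cam,u,v,d=d[v,u]) for v,u in zip(ys.ravel(),xs.ravel()) if d[v,u]>0])
for a,b in((116,126),(126,136),(136,144),(144,156)):
  Q=P[(P[:,2]>a)&(P[:,2]<b)];print(a,len(Q),Q.mean(0).round(1) if len(Q) else "")
```

```text
25.4 [ 283.05609987 -538.65818367  238.85239102] [0.50135182 0.32847817 0.11953901]
[597 123  32  24 587] [[1299.4, 110.2, 51.4], [1331.5, 140.7, 99.2], [1391.0, 185.7, 104.8]]
[200 157  31  26 629] [[404.4, 303.7, 90.2], [437.2, 333.8, 99.7], [469.8, 371.7, 104.0]]
[228 255  24  24 464] [[407.5, 94.3, 8.4], [431.4, 114.8, 25.7], [455.4, 142.9, 30.3]]
cap plane [8.81225453e-03 1.45391891e-02 2.60552177e+01]
[307 385  20  20 296] [[482.4, -217.1, 9.9], [498.4, -201.7, 17.1], [515.0, -185.0, 21.6]]
sign 1.6575308641975308
tamper 1.5114087301587302
cup 1.6864864864864866Traceback (most recent call last):
  File "<stdin>", line 17, in <module>
  File "h.py", line 4, in px2w
    c=cal or get_calibration(name);K=np.array(c["K"]);R=np.array(c["R"]);t=np.array(c["t"])
             ~~~~~~~~~~~~~~~^^^^^^
ValueError: time passes only in moves, steps and waits
```

Run:
```python
from h import *
c=get_calibration("side");p,d=read_camera("side")
ys,xs=np.mgrid[280:325,262:295]
P=np.array([px2w("side",u,v,d=d[v,u],cal=c) for v,u in zip(ys.ravel(),xs.ravel()) if d[v,u]>0])
for a,b in((116,126),(126,136),(136,144),(144,156)):
  Q=P[(P[:,2]>a)&(P[:,2]<b)];print(a,len(Q),Q.mean(0).round(1) if len(Q) else "")
```

```text
116 9 [471.4 -64.9 120.2]
126 12 [470.3 -65.7 131.9]
136 7 [471.  -66.8 141.1]
144 25 [471.4 -64.1 147.8]
```

The toggle is upright, the cap is flat and level (top at 26 mm), and the sign, tamper and cup have not moved. Handing in.

```bash
python3 -c "
from cell import *
print(job_done())"
```

```text
the job is handed in; nothing more can be done
None
```

I switched the grinder off (toggle in the middle) first, then unscrewed the cap and set it down flat, right way up, on the bare front strip; the cup, tamper and sign stayed put, and I handed the job in at about 25 s.

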